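Divert the inspected balls down the other chute

TASK

Rock the sorter's seesaw gate over to its other side by pressing down its raised finger pad, then push the orange shutter tab sideways, towards the blue tray, fully open, so that all three steel balls run down the newly selected chute into that tray, and leave the gate and shutter so. Only press and push with the fingertips: do not touch the balls, do not lift anything, and leave the jar, slide box and gauge ring where they stand.

Things in the scene. Friction and masses are not known exactly. Their poses are not given: they have to be found in the camera images.
- sorter: Ball sorter, fixed to the bench: blue-grey base plate 200 x 530 mm, 8 mm thick. Origin on the bench top under the gate's pivot; z up, y along the seesaw towards the blue (left) tray, x away from the robot (turned by up to 0.35 rad) towards the ball magazine. The gate's pivot axis runs along x, 95 mm up. The highest part is the shutter tab, top 212 mm up.
- gate (a joint): Seesaw trough, 160 mm long, top-heavy: it flops over to a stop and stays; starts at either stop. +0.3 rad: left (+y) end down, feeds the blue left tray; -0.3: right end down, feeds the yellow right tray. Pressing the raised pad takes under 2 N; past level (pad 18 mm lower) it falls by itself fully to its stop. Brass weight at its middle, robot's side: 36 mm disc, 18 mm thick, top 163 mm up.
- pad_left (a point): Centre of the top face of the gate's left finger pad: black rubber with white centre, 52 (x) x 45 (y) x 5 mm, on the robot's side of the trough, 62.5 mm from the pivot. Moves with the gate: about 128 mm above the bench raised, 91 mm down, with 65 mm of free air below. The trough wall, 28 mm away in sorter +x, stands 22 mm above it (48 mm within 22 mm of the pivot).
- pad_right (a point): The same on the gate's right finger pad.
- shutter (a joint): Shutter at the mouth of the ball magazine: 0 = closed (start), 0.045 m = fully open, slid along sorter +y (towards the blue tray) whichever way the gate lies; it counts as open from 0.035 m. Friction about 1.2 N (plus 2 N per m/s), stays where left; do not pull it back.
- tab (a point): Centre of the shutter's upright orange tab, 34 (sorter x) x 10 (y) x 42 mm tall; about 191 mm above the bench. Push its -y face towards +y. The magazine runs 85 mm from here in sorter +x, 31 mm wide; its walls rise from 165 mm above the bench beside the tab to 180 mm at the far end, ball tops 166 to 173 mm, so keep fingertips within about 8 mm below this point.
- ball1: Steel ball, 20 mm diameter, origin at its centre; nearest the shutter in the row of three waiting in the sloping magazine.
- ball2: Second steel ball, 20 mm, origin at its centre.
- ball3: Third steel ball, 20 mm, origin at its centre.
- tray_left (a point): Centre of the inner floor of the blue left tray, 70 mm (x) x 90 mm (y) inside, 50 mm deep (outer wall 76 mm); axes as the sorter's.
- tray_right (a point): Centre of the inner floor of the yellow right tray, same size.
- jar: Loose sample jar, 40 mm diameter, 55 mm tall, origin at the centre of its underside; bystander.
- slidebox: Loose green slide box 85 x 45 x 32 mm, origin at the centre of its underside; bystander.
- gauge: Loose steel gauge ring, 52 mm outside, 18 mm tall, origin at the centre of its underside; bystander.

How it is judged:
By the outcome, as a careful person would: the job done as asked, in the order asked, and still so for the second after the job is handed in, with the robot touching nothing.
It also fails if it takes over 38 s, if anything falls off the work surface, if the arm or the gripper's body presses on something with over 40 N, if the wrist force passes 120 N, or if a joint passes its speed limit or range.

ROBOT

A 7-joint arm with a two-finger parallel gripper is mounted at the origin on the work surface. World frame = base frame: x ahead of the robot, y to its left, z up, the work surface at z = 0. Lengths are in mm, angles in rad, forces in N, time in s.
With the tool pointing down it reaches from about 400 to 850 mm from the base axis. Payload 4.4 kg.
Tool frame: the origin (TCP) lies at the very end of the fingers, on their centre line; the grasp point (between the pads) lies 19 mm behind it; z points along the fingers, y is the direction in which the jaws open and shut (so a half turn about z gives the same grasp; the last joint's range is limited). The gripper opens to 94 mm and grips with 3 to 60 N. Pads are 16 mm wide; open, the fingers measure 119 mm over their backs; the gripper's body (75 mm by 177 mm) begins 78 mm behind the grasp point.
Start: joints at [-0.066, 0.628, 0.038, 1.517, -0.027, 0.996, -0.02], TCP at [650.014, 0.028, 205.478] pointing down, gripper open.
Joint ranges: [-3.06, 3.06], [-0.37, 2.12], [-1.25, 1.32], [0.18, 2.47], [-1.1, 4.24], [0.23, 1.98], [-2.94, 2.94]. Speed limits (rad/s): [2.57, 2.57, 3.14, 3.14, 3.14, 3.14, 3.14].

INTERFACE

Orientations are given as [roll, pitch, yaw] about the fixed x, y, z axes, in that order (R = Rz(yaw) Ry(pitch) Rx(roll)).
In Python, from station import env, eyes, job gives the robot as it stands.
- The arm moves only by the tool carry_out, never from a script. Its argument "plan" is a list of rows, each a list of 7 numbers: the shift along the world's x, y, z in units of 25 mm (1.0 is 25 mm), then the turn, a rotation vector about the world's x, y, z in units of 5 degrees (1.0 is 5 degrees), then the finger opening in mm, from 0 to 94. In form: [[x, y, z, rx, ry, rz, jaw], ...]. A call has 1 to 5 rows; each row is the pose to reach, as a shift and turn from the pose commanded when the call began; what a row does not reach only later rows make up. A row lasts 1/12 s, in which the tool goes at most 41.7 mm and 7.16 degrees, less where a joint would pass 70% of its speed; a pose out of reach is approached as far as the arm can. A call with a gripper value outside its range is refused whole. The fingers move at their own pace and stop on an object; "force" is the grip in N (left out, the last holds). Time passes only in rows, so rows that repeat a pose let the fingers close. It gives the time, the measured TCP pose, the force and the opening at its end, in the units of the state.
- env.sense(): the state, without advancing time (a new reading comes with each control period).
- eyes.grab_frame(name): name is "scene" or "side" or "wrist"; returns a dict with "color" (400x640x3 uint8, red, green, blue), "intrinsics" (3x3 intrinsics, pixels), "R" (3x3) and "t" (3): a world point X has camera coordinates R X + t; the wrist camera has in their place "tool_from_camera" (4x4, takes a point from camera to tool coordinates, whose origin is the TCP and whose axes are the flange's). Camera axes: x right, y down, z forward; pixel columns grow to the right and rows downward; lengths in mm; the calibration is good to about 2 mm. A picture is of the moment at which its call begins: read the wrist's pose just before it. There is no depth.
- job.hand_in(): hands the job in, once; it reports no verdict.
The state is a dict: "time": time; "qpos": joint angles; "joint_velocities": joint speeds; "effort": joint torques, N m; "position": TCP position; "orientation": TCP orientation; "force": force on the tool from outside, world axes, zero at the start; "wrist_torque": the same for the moment, N m; "width": opening from 0.0 (shut) to 1.0 (fully open).
Only numpy, scipy, OpenCV 4.12 (cv2) and the standard library are available. Lean on these libraries where they do the work, as an engineer would, in place of code of your own. Each camera call takes 0.05 s, during which the arm holds its last target. There are 200 camera calls.

## Working session

There is one attempt and no reset: what is moved stays moved. The work goes in short steps, Python scripts to look and compute and a tool call to move; the robot and the scene stay as the last step left them, time stands still between calls to the robot, and variables do not carry over. Pictures are saved under pics/ and viewed, about 8 in all and at most 12, crops included, and the job is handed in when it is done.

Besides the shell and the picture viewer there is one more tool, called as name(argument=value, ...) on one line, values as JSON. carry_out: Moves the arm, as the interface text tells. Its arguments: {"type":"object","properties":{"plan":{"type":"array"},"force":{"type":"number"}},"required":["plan"]}

```bash
mkdir -p pics
python3 - <<'E'
from station import env, eyes
import cv2,numpy as np
s=env.sense();print(s['time'],s['position'],s['orientation'],s['width'])
for n in("scene","side"):
    f=eyes.grab_frame(n);cv2.imwrite(f'pics/{n}0.png',f['color'][:,:,::-1]);np.savez(f'{n}0.npz',**f)
    print(n,f['intrinsics'].tolist(),(-f['R'].T@f['t']).round(0),f['R'].round(2).tolist())
E
```

```text
0.0 [6.49373710e+02 2.23426456e-02 2.04603618e+02] [-3.13981501e+00  1.10180587e-05  1.57077828e+00] 1.0004829497029455
scene [[378.3185355713097, 0.0, 322.23694611778853], [0.0, 378.3185355713097, 196.4595470773309], [0.0, 0.0, 1.0]] [1090.  111.  930.] [[-0.18, 0.98, 0.02], [0.84, 0.16, -0.52], [-0.52, -0.08, -0.85]]
side [[510.09309403255975, 0.0, 321.3572499962597], [0.0, 510.09309403255975, 201.13552908484215], [0.0, 0.0, 1.0]] [  37. -767. 1012.] [[0.83, -0.55, 0.01], [-0.37, -0.58, -0.72], [0.4, 0.6, -0.69]]
```

View pics/scene0.png

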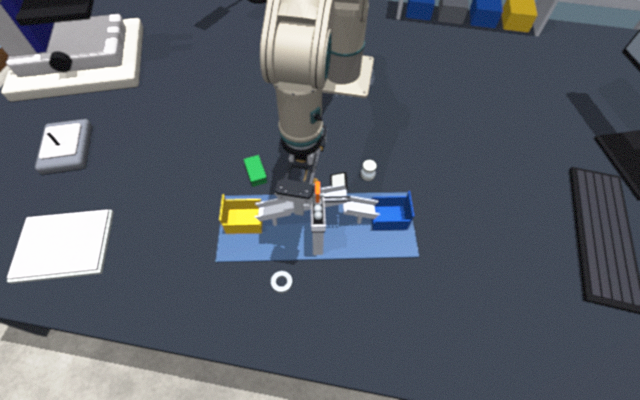

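View pics/side0.png

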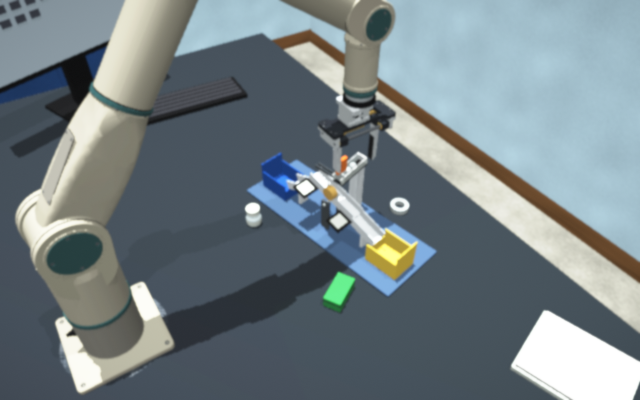

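The gate lies right end down in the side view: the left pad at (305,187) is raised and the right pad at (339,221) is down. So the left pad is the one to press. The orange tab is at about (344,162) in side and (317,188) in scene, close to the fingers. Next I measure these.

```bash
cat > h.py <<'E'
import cv2,numpy as np
def ray(f,p):
    d=f['R'].T@np.linalg.inv(f['intrinsics'])@np.array([p[0],p[1],1.]);return -f['R'].T@f['t'],d/np.linalg.norm(d)
def plane(f,p,z):
    c,d=ray(f,p);return c+d*(z-c[2])/d[2]
def proj(f,X):
    q=f['intrinsics']@(f['R']@np.array(X,float)+f['t']);return q[:2]/q[2]
def tri(f,p,g,q):
    a,u=ray(f,p);b,v=ray(g,q);k=np.linalg.lstsq(np.c_[u,-v],b-a,rcond=None)[0]
    A,B=a+k[0]*u,b+k[1]*v;return (A+B)/2,np.linalg.norm(A-B)
def mask(f,h0,h1,s0,v0,s1=255):
    return cv2.inRange(cv2.cvtColor(f['color'],cv2.COLOR_RGB2HSV),(h0,s0,v0),(h1,s1,255))
def blobs(m,amin=15):
    n,l,st,c=cv2.connectedComponentsWithStats(m);return [(st[i].tolist(),c[i].round(1).tolist()) for i in range(1,n) if st[i,4]>=amin]
E
python3 - <<'E'
from h import *
S=dict(np.load('scene0.npz'));D=dict(np.load('side0.npz'))
for n,f in(('S',S),('D',D)):
    print(n,'orange',blobs(mask(f,3,14,150,120),5)); print(n,'yellow',blobs(mask(f,20,32,150,100),80)[:5])
    m=mask(f,100,118,90,60); m=cv2.morphologyEx(m,cv2.MORPH_CLOSE,np.ones((5,5)))
    c=[k for k in cv2.findContours(m,0,2)[0] if cv2.contourArea(k)>1500]
    for k in c:
        hull=cv2.convexHull(k);ap=cv2.approxPolyDP(hull,6,True)[:,0]
        print(n,'blue',cv2.contourArea(k),[(p.tolist(),plane(f,p,8)[:2].round(0).tolist()) for p in ap])
a=cv2.resize(S['color'][150:290,200:430,::-1],None,fx=3.4,fy=3.4,interpolation=cv2.INTER_CUBIC)
cv2.imwrite('pics/sc.png',a)
b=cv2.resize(D['color'][130:300,240:440,::-1],None,fx=3.4,fy=3.4,interpolation=cv2.INTER_CUBIC)
cv2.imwrite('pics/dc.png',b)
E
```

```text
S orange [([315, 181, 5, 21, 45], [317.2, 192.2])]
S yellow [([502, 0, 35, 32, 935], [518.8, 14.7]), ([219, 195, 43, 38, 1218], [239.2, 215.9])]
S blue 8201.0 [([411, 192], [465.0, 276.0]), ([417, 257], [665.0, 302.0]), ([215, 260], [770.0, -212.0]), ([219, 225], [670.0, -234.0]), ([348, 192], [499.0, 96.0])]
D orange [([342, 156, 5, 15, 46], [343.7, 163.5])]
D yellow [([366, 232, 49, 46, 1035], [391.0, 255.3])]
D blue 6168.5 [([247, 189], [468.0, 267.0]), ([260, 163], [557.0, 352.0]), ([281, 152], [639.0, 364.0]), ([436, 252], [767.0, -214.0]), ([386, 296], [571.0, -251.0])]
```

View pics/sc.png

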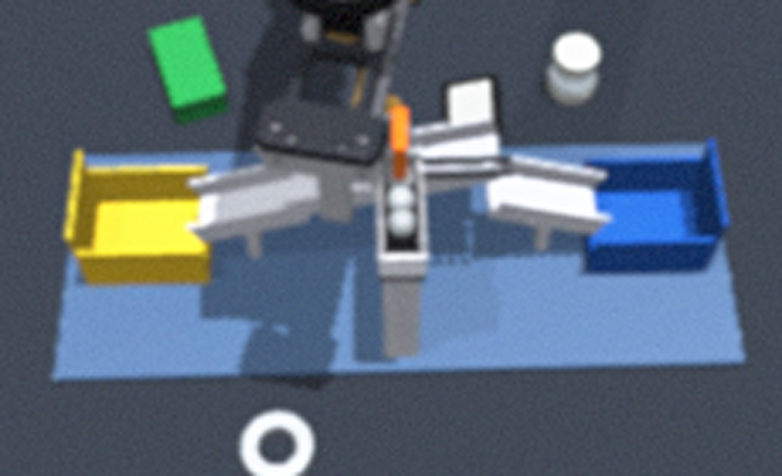

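View pics/dc.png

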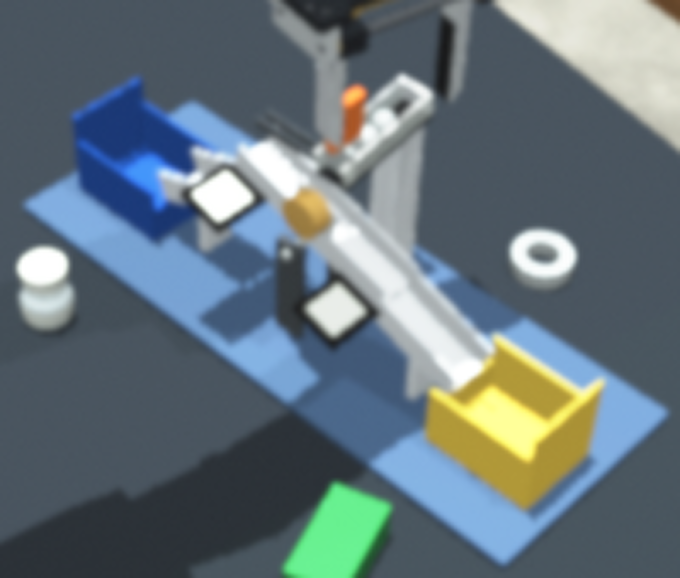

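The crops show the left pad's white centre at side (305.6,187.4), the right pad at (339,221), the tab's top end at side (343.8,156.5), and three balls waiting behind it. The green box, jar and ring all stand clear of the base plate. The plate corners give a yaw of about 0.19.

Run:
```python
from h import *
S=dict(np.load('scene0.npz'));D=dict(np.load('side0.npz'))
for n,f in(('S',S),('D',D)):
    m=mask(f,0,179,0,175,60)
    w=[b for b in blobs(m,30) if 190<b[1][0]<430 and 140<b[1][1]<300]; print(n,w)
y=.193;X=np.array([np.cos(y),np.sin(y),0]);Y=np.array([-np.sin(y),np.cos(y),0])
for nm,p,z in(('padL',(305.6,187.4),128),('padR',(339.3,221.3),91),('tabtop',(343.8,156.5),212),('tabcent',(343.7,163.5),191),('brass',(330,192.5),150)):
    P=plane(D,p,z);print(nm,P.round(0),'sorter xy',(P@X).round(0),(P@Y).round(0))
print('tabS',tri(S,(317.2,183),D,(343.8,157)),tri(S,(317.2,188),D,(343.8,163.5)))
for p,z in(((317.2,188),191),((317,181),212)):
    P=plane(S,p,z);print(P,P@X,P@Y)
print('padLS',plane(S,(338.5,180),128))
for c in((770,-212,0),(767,-214,0),(571,-251,0),(466,271,0)):print(np.array(c)@X,np.array(c)@Y)
for nm,f in(('S',S),('D',D)):
  hsv=cv2.cvtColor(f['color'],cv2.COLOR_RGB2HSV)
  print(nm,'jar/box/ring',[b for b in blobs(mask(f,50,75,150,80),40)])
```

```text
S [([363, 160, 13, 11, 119], [369.2, 165.0]), ([321, 174, 24, 16, 180], [336.0, 181.4]), ([320, 189, 27, 12, 174], [334.4, 194.3]), ([350, 196, 28, 6, 66], [363.5, 198.5]), ([226, 198, 35, 1, 35], [243.0, 198.0]), ([255, 201, 39, 17, 290], [274.3, 208.5]), ([343, 201, 35, 14, 313], [359.1, 207.3]), ([311, 203, 15, 25, 95], [318.2, 220.9]), ([315, 204, 7, 14, 72], [317.7, 210.7]), ([271, 271, 21, 21, 256], [281.0, 280.8])]
D [([340, 152, 27, 29, 238], [352.8, 164.6]), ([287, 171, 131, 75, 1820], [346.2, 205.2]), ([390, 198, 20, 14, 189], [399.2, 204.4]), ([245, 203, 16, 21, 253], [252.4, 212.5]), ([331, 214, 16, 14, 140], [338.5, 220.6])]
padL [547.  67. 128.] sorter xy 549.0 -39.0
padR [571. -51.  91.] sorter xy 551.0 -160.0
tabtop [640.  34. 212.] sorter xy 634.0 -90.0
tabcent [639.  32. 191.] sorter xy 633.0 -91.0
brass [575.  -3. 150.] sorter xy 564.0 -113.0
tabS (array([629.04472942,  25.41676186, 222.54967959]), np.float64(7.641158776265501)) (array([629.40104573,  25.22531197, 202.00071986]), np.float64(8.487644180385525))
[619.08655019  27.02115089 191.        ] 612.7748852283169 -92.22385405782188
[613.80550437  25.45398958 212.        ] 607.2913034257303 -92.7489922621953
padLS [544.7942937   69.02190094 128.        ]
715.0411356847052 -355.7529680532928
711.7132278571088 -357.1404223736304
512.2555627891398 -355.85985779739417
509.3267884351498 176.5877192285356
S jar/box/ring [([244, 155, 22, 31, 421], [254.8, 169.3])]
D jar/box/ring [([324, 280, 30, 31, 213], [338.1, 299.7])]
```

carry_out(plan=[[0,0,1.6,0,0,0,94],[0,0,1.6,0,0,-1.4,0],[-1.5,0.5,1.6,0,0,-2.8,0],[-3,1.5,1.6,0,0,-4.2,0],[-4.2,2.7,1.6,0,0,-5.6,0]], force=20)

```text
time: 0.52
position: [545.7, 62.8, 244.9]
orientation: [-3.141, 0.002, 1.072]
force: [0.9, 0.6, 0.1]
width: 0.753
```

carry_out(plan=[[0,0,0,0,0,-1.4,0],[0,0,0,0,0,-2.8,0],[0,0,0,0,0,-4.2,0],[0,0,0,0,0,-5.6,0],[0,0,0,0,0,-7,0]])

```text
time: 0.93
position: [547.6, 64.8, 245.2]
orientation: [-3.141, 0.001, 0.465]
force: [-0.6, 0.2, -0.6]
width: 0.399
```

carry_out(plan=[[0,0,0,0,0,-1.4,0],[0,0,0,0,0,-2.8,0],[0,0,0,0,0,-3.2,0],[0,0,0,0,0,-3.2,0],[0,0,0,0,0,-3.2,0]])

```text
time: 1.35
position: [547.7, 64.8, 245.2]
orientation: [3.142, 0.001, 0.194]
force: [-0.9, 0.5, -0.1]
width: 0.044
```

Run:
```python
from station import env, eyes
from h import *
s=env.sense();print(s['time'],s['position'],s['orientation'],s['width'],s['force'])
for n in("scene","side"):
    f=eyes.grab_frame(n);np.savez(f'{n}1.npz',**f);print(n,'orange',blobs(mask(f,3,14,150,120),5))
    if n=='scene': a=f['color'][150:250,260:400]
    else: b=f['color'][140:240,270:410]
cv2.imwrite('pics/c1.png',cv2.resize(np.hstack([a,b])[:,:,::-1],None,fx=2.8,fy=2.8,interpolation=cv2.INTER_CUBIC))
```

```text
1.35 [547.69202751  64.84095386 245.19876501] [3.14153576e+00 6.29632361e-04 1.93662440e-01] 0.04374888550376076 [-0.91658085  0.53669414 -0.07647084]
scene orange [([317, 181, 4, 5, 8], [319.1, 182.4]), ([315, 186, 1, 7, 7], [315.0, 189.0]), ([316, 194, 3, 8, 22], [317.0, 197.2])]
side orange [([336, 158, 11, 16, 109], [340.5, 165.9])]
```

View pics/c1.png

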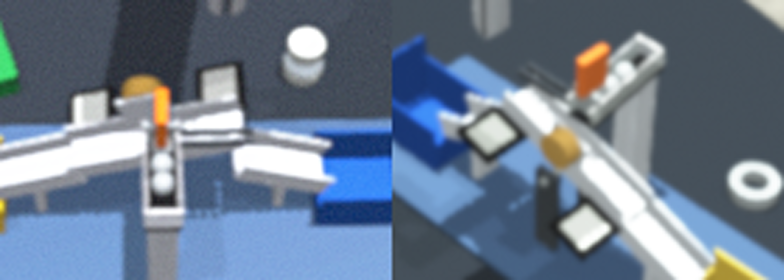

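The view is clear now. The left pad's centre is at side (305,187.5), still raised, and the tab face is at side (340.5,165.9).

Run:
```python
from h import *
S=dict(np.load('scene1.npz'));D=dict(np.load('side1.npz'))
y=.193;X=np.array([np.cos(y),np.sin(y),0]);Y=np.array([-np.sin(y),np.cos(y),0])
for f,p,z in((D,(340.5,165.9),191),(D,(305,187.5),128),(S,(317.5,183),212),(S,(338.5,180),128)):
    P=plane(f,p,z);print(P.round(1),(P@X).round(1),(P@Y).round(1))
c=X*624-Y*91
print([ (proj(D,c+X*a-Y*5+[0,0,z])).round(0).tolist() for a in(-17,17) for z in(170,212)],[ (proj(S,c+X*a+[0,0,z])).round(0).tolist() for a in(-17,17) for z in(170,212)])
```

```text
[626.6  28.3 191. ] 620.4 -92.4
[545.   67.6 128. ] 547.9 -38.2
[619.   27.6 212. ] 612.8 -91.7
[544.8  69.  128. ] 547.9 -36.8
[[338.0, 175.0], [338.0, 162.0], [347.0, 169.0], [348.0, 156.0]] [[318.0, 191.0], [318.0, 181.0], [318.0, 203.0], [318.0, 193.0]]
```

carry_out(plan=[[-0.1,0.1,-1.4,0,0,0,0],[-0.1,0.1,-2.8,0,0,0,0],[-0.1,0.1,-3.8,0,0,0,0],[-0.1,0.1,-4.2,0,0,0,0],[-0.1,0.1,-4.4,0,0,0,0]])

```text
time: 1.87
position: [544.5, 67.0, 134.0]
orientation: [-3.141, 0.003, 0.192]
force: [0.2, -0.8, 0.3]
width: 0.005
```

carry_out(plan=[[0,0,-0.25,0,0,0,0],[0,0,-0.5,0,0,0,0],[0,0,-0.75,0,0,0,0],[0,0,-1.0,0,0,0,0],[0,0,-1.25,0,0,0,0]])

```text
time: 2.28
position: [546.0, 67.2, 104.3]
orientation: [3.142, -0.001, 0.192]
force: [-0.5, 0.8, 0.0]
width: 0.005
```

carry_out(plan=[[0,0,-0.1,0,0,0,0],[0,0,-0.1,0,0,0,0],[0,0,1,0,0,0,0],[0,0,2.5,0,0,0,0],[0,0,4,0,0,0,0]])

```text
time: 2.7
position: [544.7, 66.9, 204.9]
orientation: [3.141, 0.002, 0.192]
force: [0.4, 0.2, 0.8]
width: 0.005
```

Run:
```python
from station import env, eyes
from h import *
s=env.sense();print(s['time'],s['position'],s['orientation'],s['width'],s['force'])
for n in("scene","side"):
    f=eyes.grab_frame(n);np.savez(f'{n}2.npz',**f);print(n,'orange',blobs(mask(f,3,14,150,120),5))
    if n=='scene': a=f['color'][150:250,260:400]
    else: b=f['color'][140:240,270:410]
cv2.imwrite('pics/c2.png',cv2.resize(np.hstack([a,b])[:,:,::-1],None,fx=2.8,fy=2.8,interpolation=cv2.INTER_CUBIC))
```

```text
2.7 [544.65567253  66.8542805  204.93951671] [3.14119367e+00 2.28743282e-03 1.91583591e-01] 0.005185231874593147 [0.3738875  0.24769743 0.80247776]
scene orange [([314, 181, 5, 21, 36], [316.2, 192.6])]
side orange [([336, 158, 11, 16, 108], [340.5, 165.8])]
```

View pics/c2.png

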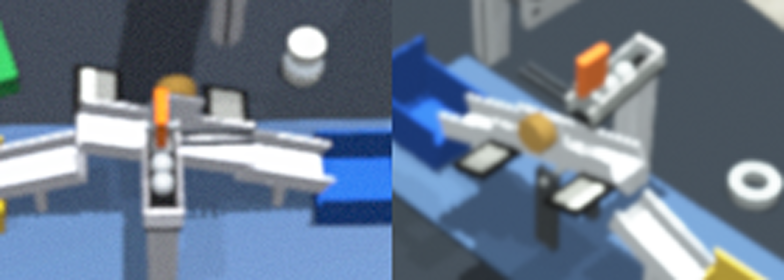

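The gate has flopped: the right pad at side (337,209) is now up, the left pad at (303,196) is down, and the tab hasn't moved. Next I go over the tab to its -y side.

carry_out(plan=[[0,0,1.6,0,0,0,0],[0.8,-0.8,1.6,0,0,0,0],[1.9,-1.8,1.6,0,0,0,0],[2.9,-2.6,1.6,0,0,0,0],[3.5,-3.1,1.6,0,0,0,0]])

```text
time: 3.22
position: [635.0, -13.3, 244.3]
orientation: [3.14, -0.002, 0.19]
force: [0.0, -0.1, 1.0]
width: 0.004
```

carry_out(plan=[[0,0,0,0,0,0,0],[0,0,-0.8,0,0,0,0],[0,0,-1.6,0,0,0,0],[0,0,-2.3,0,0,0,0],[0,0,-2.3,0,0,0,0]])

```text
time: 3.63
position: [629.6, -9.1, 182.9]
orientation: [-3.139, 0.007, 0.193]
force: [-0.8, 0.8, 0.1]
width: 0.003
```

Run:
```python
from station import env, eyes
from h import *
s=env.sense();print(s['time'],s['position'],s['orientation'],s['width'],s['force'])
y=.193;X=np.array([np.cos(y),np.sin(y),0]);Y=np.array([-np.sin(y),np.cos(y),0]);p=s['position'];print(p@X,p@Y)
for n in("scene","side"):
    f=eyes.grab_frame(n);print(n,'orange',blobs(mask(f,3,14,150,120),5))
    if n=='scene': a=f['color'][150:250,260:400]
    else: b=f['color'][140:240,270:410]
cv2.imwrite('pics/c3.png',cv2.resize(np.hstack([a,b])[:,:,::-1],None,fx=2.8,fy=2.8,interpolation=cv2.INTER_CUBIC))
```

```text
3.6333 [629.60608625  -9.07379134 182.89166015] [-3.1393349   0.00729287  0.19260709] 0.0033305877235187756 [-0.7607925   0.80204615  0.1213171 ]
616.1759513648842 -129.66631982848776
scene orange [([315, 181, 5, 21, 63], [317.0, 191.0])]
side orange [([336, 157, 8, 17, 104], [339.5, 165.2])]
```

View pics/c3.png

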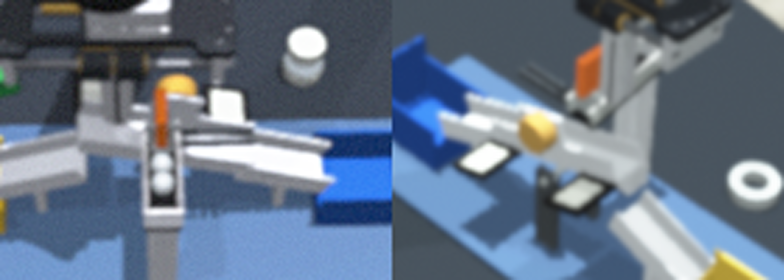

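The fingertips are clear on the tab's -y side and the gate is still over to the left. Pushing along sorter +y.

carry_out(plan=[[-0.08,0.4,0.1,0,0,0,0],[-0.15,0.8,0.1,0,0,0,0],[-0.23,1.2,0.1,0,0,0,0],[-0.31,1.6,0.1,0,0,0,0],[-0.38,2.0,0.1,0,0,0,0]])

```text
time: 4.15
position: [623.6, 41.0, 190.0]
orientation: [3.141, -0.001, 0.193]
force: [0.3, -1.6, 1.0]
width: 0.005
```

carry_out(plan=[[-0.04,0.2,0,0,0,0,0],[-0.08,0.4,0,0,0,0,0],[-0.12,0.6,0,0,0,0,0],[-0.14,0.7,0,0,0,0,0],[-0.14,0.7,0,0,0,0,0]])

```text
time: 4.57
position: [620.8, 53.5, 189.4]
orientation: [3.136, -0.001, 0.19]
force: [1.6, -6.5, 0.5]
width: 0.005
```

Run:
```python
from station import env, eyes
from h import *
s=env.sense();print(s['time'],s['position'],s['orientation'],s['width'],s['force'])
y=.193;X=np.array([np.cos(y),np.sin(y),0]);Y=np.array([-np.sin(y),np.cos(y),0]);p=s['position'];print(p@X,p@Y)
for n in("scene","side"):
    f=eyes.grab_frame(n);np.savez(f'{n}4.npz',**f);print(n,'orange',blobs(mask(f,3,14,150,120),5))
    if n=='scene': a=f['color'][150:250,260:420]
    else: b=f['color'][140:240,250:410]
cv2.imwrite('pics/c4.png',cv2.resize(np.hstack([a,b])[:,:,::-1],None,fx=2.5,fy=2.5,interpolation=cv2.INTER_CUBIC))
```

```text
4.5667 [620.83212681  53.48816428 189.43983484] [ 3.13599871e+00 -1.05189725e-03  1.90109597e-01] 0.00455908313946297 [ 1.60903998 -6.52518978  0.51283529]
619.5645325914353 -66.58305601983463
scene orange [([335, 181, 4, 21, 59], [336.6, 192.5])]
side orange [([323, 153, 6, 13, 47], [324.6, 159.8])]
```

View pics/c4.png

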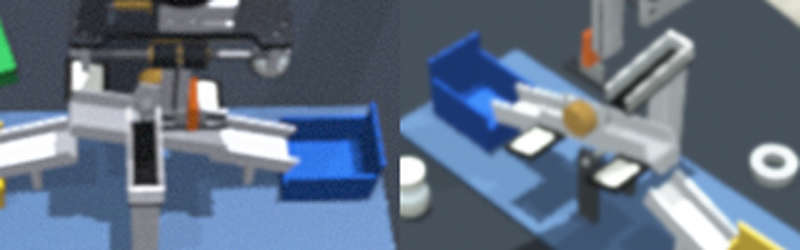

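The tab moved about 20 px in scene (roughly 44 mm) and now resists with 6.5 N, so it is at its end stop. The magazine is empty. I back off and check where the balls are.

carry_out(plan=[[0.1,-0.6,0,0,0,0,0],[0.2,-1.0,0,0,0,0,0],[0.2,-1.0,1.4,0,0,0,0],[0.2,-1.0,2.8,0,0,0,0],[0.2,-1.0,4,0,0,0,0]])

```text
time: 5.08
position: [624.8, 31.7, 290.6]
orientation: [-3.141, 0.0, 0.191]
force: [1.4, -0.2, 0.6]
width: 0.003
```

carry_out(plan=[[-1.2,-1,1,0,0,0,0],[-2.4,-2,2,0,0,0,0],[-3,-3,2,0,0,0,0],[-3,-4,2,0,0,0,0],[-3,-4,2,0,0,0,0]])

```text
time: 5.5
position: [548.5, -74.4, 340.9]
orientation: [3.138, -0.002, 0.183]
force: [0.3, 0.5, -0.2]
width: 0.004
```

Run:
```python
from station import env, eyes
from h import *
s=env.sense();print(s['time'],s['position'],s['force'])
y=.193;X=np.array([np.cos(y),np.sin(y),0]);Y=np.array([-np.sin(y),np.cos(y),0])
for n in("scene","side"):
    f=eyes.grab_frame(n);print(n,'orange',blobs(mask(f,3,14,150,120),5),'green',blobs(mask(f,50,75,150,80),40))
    if n=='side':
        b=f['color'][120:310,235:445];c=blobs(mask(f,3,14,150,120),5)[0][1];print(plane(f,c,191)@Y)
        print('padR',[bb for bb in blobs(mask(f,0,179,0,175,60),30)])
    else: a=f['color'][140:300,270:430]
r=lambda i:cv2.resize(i[:,:,::-1],(400,int(i.shape[0]*400/i.shape[1])),interpolation=cv2.INTER_CUBIC)
a,b=r(a),r(b);h=max(len(a),len(b));q=lambda i:cv2.copyMakeBorder(i,0,h-len(i),0,0,0)
cv2.imwrite('pics/c5.png',np.hstack([q(a),q(b)]))
```

```text
5.5 [548.48100583 -74.43768862 340.8599262 ] [ 0.25397268  0.51308661 -0.17304442]
scene orange [([334, 181, 5, 20, 54], [335.8, 192.0])] green [([244, 155, 22, 31, 412], [254.8, 169.2])]
side orange [([323, 150, 11, 16, 118], [328.1, 158.0])] green [([324, 273, 30, 38, 497], [339.0, 290.1])]
-48.50894249356757
padR [([42, 0, 28, 91, 2286], [55.8, 44.4]), ([144, 0, 180, 62, 7559], [224.9, 22.2]), ([362, 0, 278, 261, 45213], [529.0, 91.2]), ([285, 43, 39, 30, 679], [307.6, 56.0]), ([356, 78, 284, 254, 10807], [515.0, 212.7]), ([320, 83, 11, 8, 36], [325.2, 86.8]), ([12, 93, 70, 169, 3563], [43.3, 175.8]), ([332, 152, 35, 28, 193], [351.1, 163.4]), ([272, 175, 10, 8, 40], [276.9, 178.4]), ([287, 174, 74, 34, 963], [330.0, 188.7]), ([295, 191, 16, 11, 110], [302.6, 195.8]), ([390, 198, 20, 14, 189], [399.2, 204.4]), ([245, 202, 16, 22, 258], [252.4, 212.5]), ([329, 203, 17, 11, 107], [336.9, 207.8]), ([349, 207, 69, 39, 774], [369.6, 227.2]), ([55, 282, 117, 111, 3860], [114.7, 344.5]), ([511, 310, 129, 90, 7397], [575.5, 362.5])]
```

View pics/c5.png

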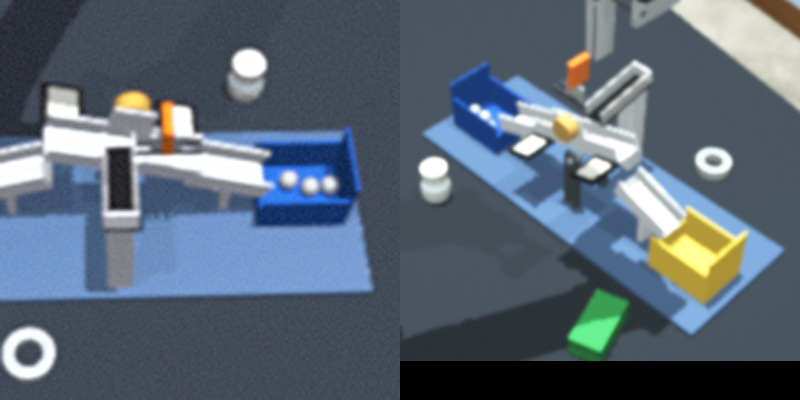

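All three balls lie in the blue tray. The tab moved from -92.4 to -48.5 along sorter y, 44 mm. The gate is left end down, and the jar, box and ring haven't moved. Handing in.

```bash
python3 -c "
from station import job
print(job.hand_in())"
```

```text
the job is handed in; nothing more can be done
None
```

The job is done and handed in: I pressed the raised left pad and the gate flopped to left end down. I then pushed the orange tab towards the blue tray to its end stop and backed the arm clear.

- **Balls:** the last pictures show all three in the blue tray and the magazine empty.
- **Shutter:** it measured about 44 mm open. The resistance rose to about 6.5 N at the end, well above the shutter's friction.
- **Gate:** it stayed left end down through the push and afterwards.
- **Bystanders:** the jar, slide box and gauge ring hadn't moved.
- **Time and forces:** about 5.5 s on the robot's clock. The highest tool force I read was about 7 N, though I only read it at the end of each move.

One early check disagreed: the first two-view fix on the tab missed by about 8 mm, because a finger hid part of it. I measured it again with the arm clear before pushing. No other check failed.

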